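Free the clipboard caught under the capsule mixer

ROBOT

A 6-joint arm with a two-finger parallel gripper is mounted at the origin on the work surface. World frame = base frame: x ahead of the robot, y to its left, z up, the work surface at z = 0. Lengths are in m, angles in degrees, forces in N, time in s.
With the tool pointing down it reaches from about 0.425 to 0.925 m from the base axis. Payload 12.5 kg.
Tool frame: the origin (TCP) lies midway between the tips of the shut fingers; the grasp point (between the pads) lies 19 mm behind it; z points along the fingers, y is the line along which they close (so a half turn about z gives the same grasp; the last joint's range is limited). The gripper opens to 85 mm and grips with 20 to 120 N. Pads are 22 mm wide; open, the fingers measure 114 mm over their backs; the gripper's body (76 mm by 85 mm) begins 54 mm behind the grasp point. The pads swing forward as they close: fully open they stand 13 mm farther back than shut.
Start: joints at [66.944, 28.126, 89.318, -0, 62.55, -6.05], TCP at [0.183, 0.598, 0.231] pointing down, gripper open.
Joint ranges: [-177.58, 177.58], [-47.91, 125.51], [2.72, 160], [-65.01, 245.01], [3.68, 167.84], [-153.87, 153.87]. Speed limits (degrees/s): [127.2, 127.2, 159.86, 180, 180, 180].

INTERFACE

Orientations are given as a 3x3 rotation matrix whose columns are the frame's x, y, z axes.
In Python, from rig import bot gives the robot as it stands. Calls block until the motion is done:
- bot.movep(position, orientation): joint-space move of the TCP to a pose.
- bot.servo_line(position, ori=None, v=0.15, stop_force=None): straight line of the TCP; ori=None keeps the orientation; v is the mean speed in m/s. With stop_force (N) it stops when the force on the tool has changed by that much, and returns True; else False.
- bot.move_j(angles): joint-space move.
- bot.set_gripper(opening, grasp_force=None): opening from 0.0 (shut) to 1.0 (fully open); grasp_force is the grip in N (None keeps the last); returns when the fingers have stopped.
- bot.wait(seconds).
- bot.inverse_kinematics(position, orientation): joint angles nearest the present ones, or None.
- bot.sense(): the state.
- bot.get_image(name): name is "side" or "top"; returns a dict with "frame" (480x640x3 uint8, red, green, blue), "fovy" (degrees; the focal length in pixels is half the picture's height over the tangent of half this angle, whatever the lens; pixels are square), "cx", "cy" (the principal point, pixels), "rvec" (rotation vector, rad) and "tvec" (3), from world to camera coordinates, as OpenCV has them. Camera axes: x right, y down, z forward; pixel columns grow to the right and rows downward; lengths in m; the calibration is good to about 2 mm. A picture is of the moment at which its call begins. There is no depth.
A pose or a line that the arm cannot do raises bot.PlanningError and nothing moves.
- bot.job_done(): hands the job in, once; it reports no verdict.
Trained networks look in the newest picture that a camera, given by its name, has taken for a name from the list of things; names that differ only in an ending like _2 or _b are one class to them, and where a whole thing is asked for, a point or a joint stands for the part that bears it (a point fixed in the world has none). Each returns a list of dicts, best first, with "p" (0 to 1); they miss things now and then, are a little off and sometimes report something else, mostly with a low value. They report only what shows in the picture. A call takes as long as a camera call.
- bot.boxes_of(camera, thing): "at" ([column, row] in pixels, amid what is visible of it).
- bot.outline_of(camera, thing): "region" (480x640 bool, what is visible of it) and "at" ([column, row] in pixels, amid what is visible of it).
- bot.spot_point(camera, thing): "at" ([column, row] in pixels: a listed point, or the origin of a listed thing).
The state is a dict: "clock": time; "joint_positions": joint angles; "qd": joint speeds; "joint_efforts": joint torques, N m; "position": TCP position; "tcp_rot": TCP orientation; "wrist_force": force on the tool from outside, world axes, zero at the start; "moment": the same for the moment, N m; "opening": opening from 0.0 (shut) to 1.0 (fully open).
Only numpy, scipy, OpenCV 4.12 (cv2) and the standard library are available. Lean on these libraries where they do the work, as an engineer would, in place of code of your own. Each camera call takes 0.05 s, during which the arm holds its last target. There are 200 camera calls.

TASK

The front feet of the capsule mixer have been put down on one of the two clipboards. Draw that clipboard straight out to the front, flat along the counter, until all of it is at least 2 cm clear of the mixer, and leave it lying flat there. The mixer must stay where it is, neither tipped nor shifted, and the other clipboard with the glove box on it is to be left alone.

Things in the scene. Friction and masses are not known exactly. Their poses are not given: they have to be found in the camera images.
- clipboard: Bare brown board 220 (x) x 160 (y) x 5 mm, 0.3 kg; +x end under the mixer's front feet. Origin: centre of underside, z up. Clip near the -x end: upright steel lever plate 10 mm thick (x), 45 mm wide (y), centred at x = -95 mm, y = 0, top at z = 45 mm, to be pinched across its thickness from above; flat clip foot around it, 34 x 90 mm, top at z = 8 mm. Sliding it takes 5 to 20 N.
- mixer: Cream bench machine 160 (x) x 170 (y) x 87 mm, round grey cover on top (+27 mm), 1.8 kg, heavy at the back. Feet 12 mm high: front pair at x = 0, y = +-55 mm, rear pair at x = +130. Origin: between the front feet, at their soles; x to the back, z up. Front face at x = -18 mm (dial -26). Front feet start on the clipboard, 40 to 65 mm from its end; they drop 5 mm as it leaves.
- spare_clipboard: A second clipboard, the same in every way (same origin and axes), lying under the glove box. To be left alone.
- glove_box: Pale cardboard box of gloves 120 (x) x 220 (y) x 65 mm, with a dark oval opening on top, lying on the second clipboard. Origin: centre of its underside. To be left alone.

How it is judged:
By the outcome, as a careful person would: the job done as asked, in the order asked, and still so for the second after the job is handed in, with the robot touching nothing.
It also fails if it takes over 32 s, if anything falls off the work surface, if the arm or the gripper's body presses on something with over 40 N, if the wrist force passes 120 N, or if a joint passes its speed limit or range.

## Working session

There is one attempt and no reset: what is moved stays moved. The work goes in short steps, each a Python script; the robot and the scene stay as the last script left them, time stands still between calls to the robot, and variables do not carry over. Pictures are saved under pics/ and viewed, on a budget of 10 in all, crops included, one or two more only if the job needs it, and the job is handed in when it is done.

```bash
mkdir -p pics; ls; cat > h.py <<'E'
import numpy as np, cv2
from rig import bot
def cam(name):
    d=bot.get_image(name); f=240/np.tan(np.radians(d["fovy"])/2)
    R=cv2.Rodrigues(np.array(d["rvec"],float))[0]; t=np.array(d["tvec"],float).ravel()
    K=np.array([[f,0,d["cx"]],[0,f,d["cy"]],[0,0,1]]); return d["frame"],K,R,t
def proj(c,P):
    q=(c[2]@np.atleast_2d(P).T).T+c[3]; q=q@c[1].T; return q[:,:2]/q[:,2:]
def back(c,uv,z):
    r=c[2].T@np.linalg.inv(c[1])@np.array([uv[0],uv[1],1.]); o=-c[2].T@c[3]
    return o+r*(z-o[2])/r[2]
def save(n,im): cv2.imwrite("pics/"+n+".png",im[:,:,::-1])
E
python3 - <<'E'
from h import *
for n in("side","top"):
    c=cam(n); save(n+"0",c[0]); print(n,"cam at",(-c[2].T@c[3]).round(3),c[1][0,0].round())
    for th in("clipboard","mixer","spare_clipboard","glove_box"):
        for r in bot.spot_point(n,th)[:3]: print(th,np.round(r["at"]),round(r["p"],2),back(c,r["at"],0.005 if th!="clipboard" else 0).round(3))
E
```

```text
pics
side cam at [ 0.153 -0.367  0.458] 438.0
clipboard [224. 257.] 0.83 [0.617 0.178 0.   ]
mixer [244. 242.] 0.85 [0.674 0.177 0.005]
spare_clipboard [417. 310.] 0.61 [ 0.672 -0.191  0.005]
top cam at [0.553 0.008 0.835] 510.0
clipboard [215. 273.] 0.96 [0.62  0.179 0.   ]
mixer [218. 239.] 0.85 [0.676 0.176 0.005]
glove_box [440. 222.] 0.85 [ 0.703 -0.191  0.005]
```

View pics/top0.png

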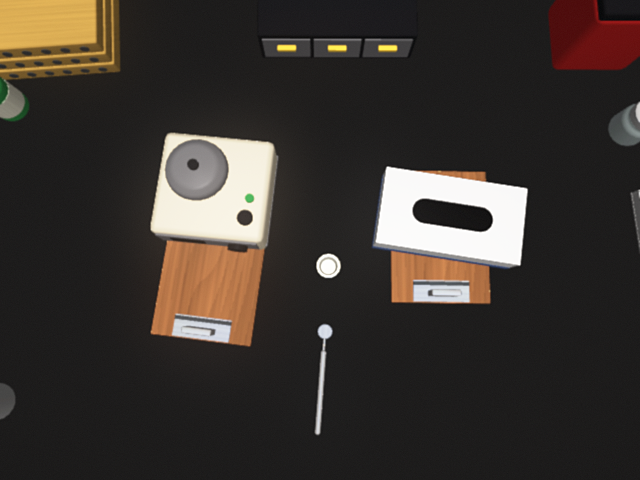

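View pics/side0.png

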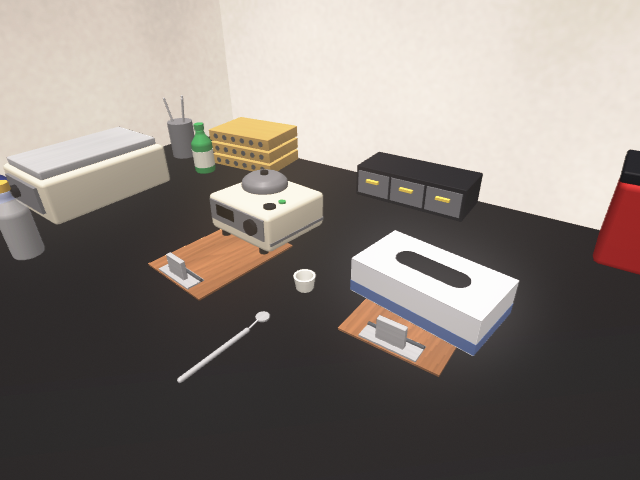

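The top view shows the mixer's clipboard at lower left: near corners at about (152,334) and (250,346), lever at about (198,331). Up in the image is +x and left is +y. The spare clipboard and glove box are on the right, about 100 px away. The side view agrees, and nothing stands in front of the board. Next I fit the board and mixer poses.

```bash
python3 - <<'E'
from h import *
from scipy.optimize import least_squares
c=cam("top"); o=max((r for r in bot.outline_of("top","clipboard")),key=lambda r:r["p"]*(r["at"][0]<320))
m=o["region"]; v,u=np.nonzero(m); W=np.array([back(c,p,.005)[:2] for p in zip(u,v)])
r=cv2.minAreaRect(W.astype(np.float32)); print(o["p"],o["at"],r)
# edge points: per image row left/right ends, per column bottom end
L=[];Rr=[];B=[]
for y in range(v.min()+20,v.max()-18): x=u[v==y]; L.append(back(c,(x.min()-.5,y),.005)[:2]); Rr.append(back(c,(x.max()+.5,y),.005)[:2])
for x in range(u.min()+12,u.max()-22): B.append(back(c,(x,v[u==x].max()+.5),.005)[:2])
L,Rr,B=map(np.array,(L,Rr,B))
def f(p):
    ex=np.array([np.cos(p[2]),np.sin(p[2])]);ey=np.array([-ex[1],ex[0]]);q=p[:2]
    return np.r_[(L-q)@ey-.08,(Rr-q)@ey+.08,(B-q)@ex+.11]
s=least_squares(f,[.62,.18,0],loss="soft_l1",f_scale=.002);p=s.x;e=f(p)
print("board",p.round(4),np.degrees(p[2]).round(2),[np.median(k).round(4) for k in np.split(e,[len(L),len(L)+len(Rr)])])
def T(p,P):
    P=np.atleast_2d(P);a=p[2];R=np.array([[np.cos(a),-np.sin(a),0],[np.sin(a),np.cos(a),0],[0,0,1]]);return P@R.T+[p[0],p[1],0]
np.save("board.npy",p)
print("lever",T(p,[-.095,0,.045]))
im=[]
for n in("top","side"):
    c=cam(n);k=c[0].copy()
    for P in([[-.11,-.08,.005],[.11,-.08,.005],[.11,.08,.005],[-.11,.08,.005]],[[-.1,-.0225,.045],[-.09,-.0225,.045],[-.09,.0225,.045],[-.1,.0225,.045]]):
        cv2.polylines(k,[(proj(c,T(p,P))*16).round().astype(np.int32)],True,(0,255,255),1,cv2.LINE_AA,4)
    for r in bot.spot_point(n,"mixer")[:1]: print(n,"mixer",back(c,r["at"],.005).round(4)); 
    k=k[120:360,130:290] if n=="top" else k[150:310,130:340]
    im.append(cv2.resize(k,(400,600) if n=="top" else (400,305)))
im[1]=cv2.copyMakeBorder(im[1],0,295,0,0,cv2.BORDER_CONSTANT)
save("fit",np.hstack(im))
q=p.copy()
for d in(.11,.12,.13,.14,.15):
    w=T(p,[-.095-d,0,0])[0]; print(d,w.round(3),np.hypot(*w[:2]).round(3))
E
```

```text
0.65 [210.7, 293.9] ((0.5916883945465088, 0.1893087476491928), (0.16315513849258423, 0.15872912108898163), 82.71984100341797)
board [ 0.6226  0.1852 -0.1337] -7.66 [np.float64(0.0007), np.float64(-0.0007), np.float64(0.0)]
lever [[0.52841302 0.19791311 0.045     ]]
top mixer [0.6781 0.1747 0.005 ]
side mixer [0.6679 0.1696 0.005 ]
0.11 [0.419 0.213 0.   ] 0.47
0.12 [0.409 0.214 0.   ] 0.462
0.13 [0.4   0.215 0.   ] 0.454
0.14 [0.39  0.217 0.   ] 0.446
0.15 [0.38  0.218 0.   ] 0.438
```

View pics/fit.png

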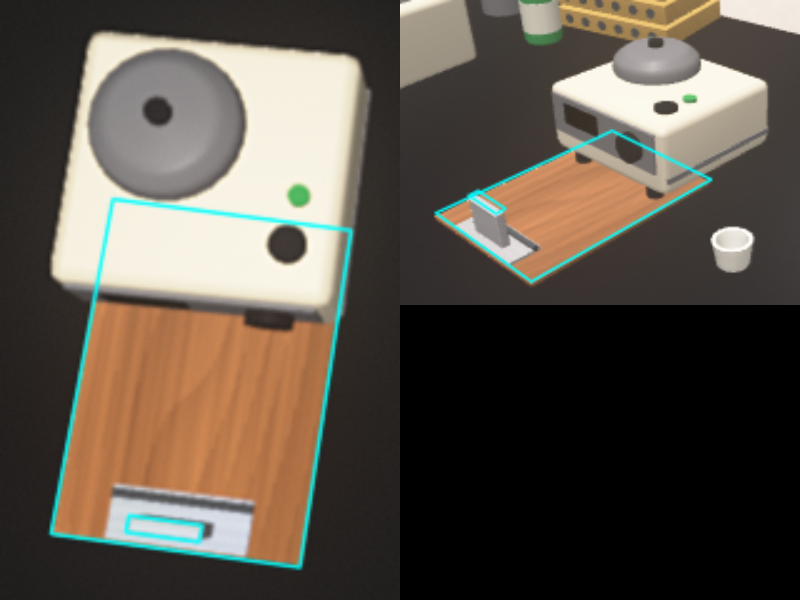

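The overlay matches the board and lever in both views, with about 55 mm of the board past the feet. I'll approach, lower with a force stop, and pinch the lever.

```bash
cat >> h.py <<'E'
p=np.load("board.npy"); ex=np.array([np.cos(p[2]),np.sin(p[2]),0])
def lev(d,z): return np.r_[p[:2],0]-ex*(.095+d)+[0,0,z]
z=np.array([0,0,-1.])
def ori(s): return np.column_stack([np.cross(s*ex,z),s*ex,z])
E
python3 - <<'E'
from h import *
best=None
for s in(1,-1):
    qs=[bot.inverse_kinematics(lev(d,h),ori(s)) for d,h in((0,.12),(0,.016),(.13,.016),(.13,.12))]
    print(s,[None if q is None else np.round(q) for q in qs])
    if all(q is not None for q in qs):
        k=np.abs(np.array(qs[0])-bot.sense()["joint_positions"]).max()
        if best is None or k<best[0]: best=(k,s)
s=best[1]; open("s","w").write(str(s)); print("use",s)
bot.movep(lev(0,.12),ori(s))
print(bot.servo_line(lev(0,.016),v=.06,stop_force=10))
b=bot.sense(); print(b["position"],b["wrist_force"],b["clock"])
c=cam("side"); save("pre",cv2.resize(c[0][100:340,80:400],(800,600)))
E
```

```text
1 [array([ 14.,  31., 104.,  -0.,  44.,  21.]), array([ 14.,  40., 108.,  -0.,  32.,  21.]), array([ 20.,  36., 123.,  -0.,  21.,  28.]), array([ 20.,  24., 120.,  -0.,  36.,  28.])]
-1 [None, None, array([  20.,   36.,  123.,   -0.,   21., -152.]), array([  20.,   24.,  120.,   -0.,   36., -152.])]
use 1
False
[0.52852544 0.19793465 0.01628832] [ 0.311961    1.1119259  -0.00500746] 4.6333
```

View pics/pre.png

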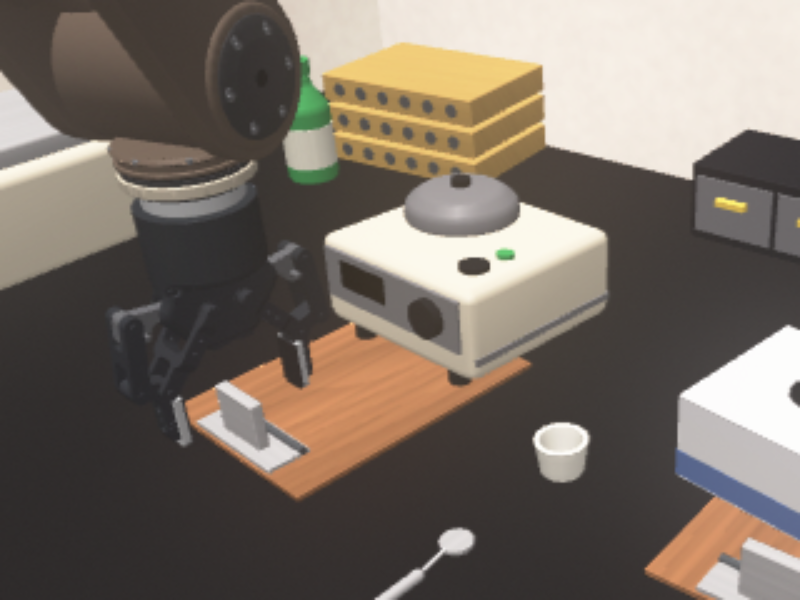

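The fingers straddle the lever: tips at about (180,440) and (298,370), lever at (243,415), mixer clear. Now I close and start drawing it out.

```bash
python3 - <<'E'
from h import *
bot.set_gripper(0.0,70)
b=bot.sense(); print(b["opening"],b["position"],b["wrist_force"].round(1) if hasattr(b["wrist_force"],'round') else b["wrist_force"])
z0=b["position"][2]
for d in(.02,.05):
    hit=bot.servo_line(lev(d,z0),v=.03,stop_force=35); b=bot.sense()
    print(d,hit,np.round(b["position"],4),np.round(b["wrist_force"],1),b["opening"],b["clock"])
    if hit: break
c=cam("side"); r=bot.spot_point("side","mixer")[0]; print(r["at"],back(c,r["at"],.005).round(4))
save("mid",cv2.resize(c[0][100:340,80:400],(800,600)))
E
```

```text
0.10087698854309579 [0.52824286 0.19793153 0.01616159] [-2.4 -0.5  3.8]
0.02 False [0.5094 0.2007 0.0162] [ 5.   0.  -1.4] 0.10691142318591065 6.1833
0.05 False [0.4793 0.2047 0.0162] [ 5.3  0.4 -2.1] 0.10509433287541158 7.3333
[245.6, 243.8] [0.6695 0.1692 0.005 ]
```

View pics/mid.png

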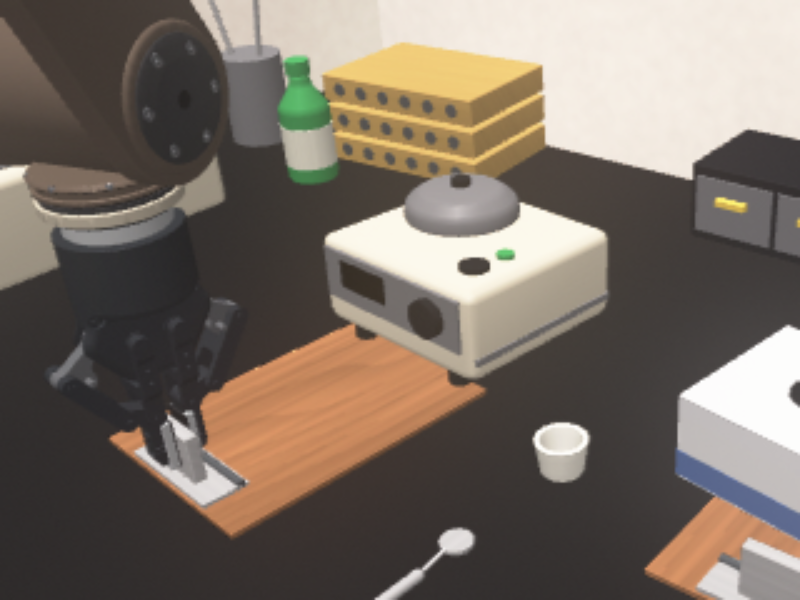

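The lever is held, the board has slid 50 mm, and the mixer has not moved in the image (its front right foot is still at (458,378)). The pull takes only 5 N. I'll finish the pull, release, rise and check.

```bash
python3 - <<'E'
from h import *
z0=bot.sense()["position"][2]
for d in(.085,.132):
    hit=bot.servo_line(lev(d,z0),v=.04,stop_force=35); b=bot.sense()
    print(d,hit,np.round(b["position"],4),np.round(b["wrist_force"],1),b["opening"],b["clock"])
    if hit: break
bot.wait(.2); bot.set_gripper(1.0)
bot.servo_line(lev(.132,.14),v=.1)
q=np.array(bot.sense()["joint_positions"]);q[0]+=45;bot.move_j(q)
b=bot.sense(); print(b["clock"],np.round(b["wrist_force"],1),b["position"])
k=[]
for n in("top","side"):
    c=cam(n); k.append(c[0])
    for t in("mixer","clipboard"):
        for r in bot.spot_point(n,t)[:2]: print(n,t,r["p"],back(c,r["at"],0).round(4))
    a=cv2.imread(f"pics/{n}0.png")[:,:,::-1]
    # image shift of mixer top vs. start
    s=(slice(120,235),slice(145,285)) if n=="top" else (slice(160,235),slice(195,335))
    g=lambda i:cv2.cvtColor(np.ascontiguousarray(i[s]),cv2.COLOR_RGB2GRAY).astype(np.float32)
    print("shift px",cv2.phaseCorrelate(g(a),g(c[0])))
k=[cv2.resize(k[0][120:480,100:340],(400,600)),cv2.copyMakeBorder(cv2.resize(k[1][120:360,80:400],(400,300)),0,300,0,0,cv2.BORDER_CONSTANT)]
save("end",np.hstack(k))
E
```

```text
0.085 False [0.4436 0.2092 0.0161] [-3.3  0.4  3.1] 0.10169328912123546 8.4583
0.132 False [0.3975 0.2154 0.0161] [-1.1  0.1 -0.2] 0.10435038515661299 9.7833
13.4 [-0.7 -0.7 -0. ] [0.12932637 0.43317877 0.1394641 ]
top mixer 0.6 [0.6779 0.1737 0.    ]
top clipboard 0.93 [0.49   0.1984 0.    ]
shift px ((-0.024406101968978078, 3.1034129315040317), 0.8106373841011966)
side mixer 0.77 [0.6635 0.1713 0.    ]
side clipboard 0.62 [0.4842 0.1976 0.    ]
side clipboard 0.43 [ 0.6732 -0.1875  0.    ]
shift px ((-0.6042103278816597, 1.4666836352304458), 0.665324572633814)
```

View pics/end.png

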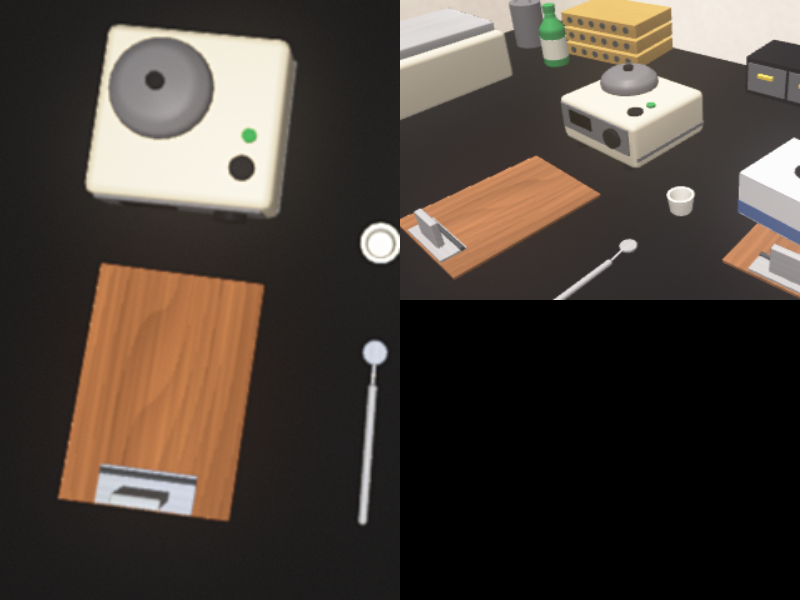

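In the final picture the board lies flat. Its far edge, at about (230,279) in the left view, is well in front of the dial at (230,221), and the mixer stands level with the robot clear of everything. The 3 px shift of the mixer's top fits the expected 5 mm drop and levelling of its front (about 2.7 px).

```bash
python3 -c "
from rig import bot
bot.job_done(); print(bot.sense()['clock'])"
```

```text
the job is handed in; nothing more can be done
the job is handed in; nothing more can be done
```

The clipboard is out from under the mixer and lying flat in front of it, and the job is handed in. I pinched its lever from above, drew it 132 mm straight out along its own axis at about 4 cm/s (the force on the tool stayed near 5 N), then let go and moved the arm clear. The clock read 13.4 s before the last camera check.

**Clearance:** the last check puts the board's far edge about 5 cm in front of the mixer's dial, against the 2 cm asked for.

**Mixer:** the top camera puts its origin within about 1 mm of where it started. The side camera's readings were about 1 cm off the top camera's throughout, so I relied on the top one. The mixer's top moved 3.1 px in the top image. About 2.7 px of that is expected from its front feet dropping 5 mm off the board, and I saw no sign of sliding or tipping.

**Spare clipboard and glove box:** I never went near them, and they look unmoved in the last side picture, though I did not measure them again.

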